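Find the full carton by its weight

TASK

Two of the three identical cartons in the sloping rack are empty and one is full of parts: heft them to feel which is the full one, and stand that one upright on its end on the floor of the black tray, let go of. The two empty cartons must end in their own bays of the rack where they were, and the other things on the bench are not to be disturbed.

Things in the scene. Friction and masses are not known exactly. Their poses are not given: they have to be found in the camera images.
- carton_a: One of three identical cartons, 90 x 66 x 34 mm, one of them full (which one is not known). Stands on end in a bay of the rack, leaning 23 degrees to the robot. Own x: along its 90 mm length, up out of the bay; y: 66 mm width; z: 34 mm thickness, towards the robot. Origin: middle of the width on the big face away from the robot, 44 mm from the lower end; its middle is at (1, 0, 17) mm.
- carton_b: Identical to carton_a in looks, size and frame; stands in another of the three bays.
- carton_c: Identical to carton_a in looks, size and frame; stands in another of the three bays.
- rack: Fixed grey sheet-metal rack, 262 mm wide (y), 118 mm deep (x). Its deck slopes 23 degrees down towards the robot (its -x). Origin on the bench under its middle, z up. Three bays side by side at y = -84, 0, +84 mm, square to the deck, so a carton comes out along its own leaning x axis and sinks back the same way.
- bay_mid (a point): Middle of the middle bay's floor (the deck), 42 mm above the bench; axes as the rack's. Heights from the deck: dividers between bays 60 mm (bays 74 mm wide), front lip and back rail 30 mm (44 mm apart). A carton leans on the lip, so it weighs true only held clear of it. The upper 60 mm of its big faces is free to grip across the 34 mm thickness; dividers cover its narrow sides.
- carton_a_mid (a point): The middle of carton_a; axes as the carton's. The full carton, whichever it is, weighs 0.43 to 0.60 kg, an empty one 0.07 to 0.11 kg.
- tray: Fixed black open tray, outside 120 mm (its x) by 160 mm (its y), walls 4 mm thick and 22 mm high, floor about 4 mm thick. Origin on the bench under its middle, z up.
- tray_in (a point): The middle of the tray's inner floor; axes as the tray's.
- nose_pliers: Pliers lying on the bench, 62 x 147 x 13 mm, bystander; origin under its middle.
- flux_bottle: Flux bottle with a pointed cap, 33 mm wide and 94 mm high, bystander; origin under its middle.
- jar: Clear jar with a dark lid, 63 mm wide and 99 mm high, bystander; origin under its middle.
- marker: Marker pen lying on the bench, 135 mm long, 14 mm thick, bystander; origin under its middle.

How it is judged (in metres and radians):
At the end, for the whole second after the job is handed in: The full carton stands on its 66 x 34 mm end on the tray's floor inside the walls (so the tray carries over 3.5 N, more than both empties weigh), upright within 0.12 rad and at rest; both empty cartons are at rest in the rack within 20 mm of where they were at the start (contact force between tray and anything else above 3.5 N and ((x of carton_a in the frame of tray_in between -0.056 and 0.056 m and y of carton_a in the frame of tray_in between -0.076 and 0.076 m and z of carton_a in the frame of tray_in between 0.036 and 0.052 m and (angle between carton_a's own x axis and vertical below 0.12 rad or angle between carton_a's own x axis and vertical above 3.02 rad) and distance of each of carton_b, carton_c from where it was at the start of the episode below 0.02 m) or (x of carton_b in the frame of tray_in between -0.056 and 0.056 m and y of carton_b in the frame of tray_in between -0.076 and 0.076 m and z of carton_b in the frame of tray_in between 0.036 and 0.052 m and (angle between carton_b's own x axis and vertical below 0.12 rad or angle between carton_b's own x axis and vertical above 3.02 rad) and distance of each of carton_a, carton_c from where it was at the start of the episode below 0.02 m) or (x of carton_c in the frame of tray_in between -0.056 and 0.056 m and y of carton_c in the frame of tray_in between -0.076 and 0.076 m and z of carton_c in the frame of tray_in between 0.036 and 0.052 m and (angle between carton_c's own x axis and vertical below 0.12 rad or angle between carton_c's own x axis and vertical above 3.02 rad) and distance of each of carton_a, carton_b from where it was at the start of the episode below 0.02 m)) and linear speed of each of carton_a, carton_b, carton_c below 0.02 m/s); the robot touches nothing.
It fails at once if the pliers is pushed more than 30 mm (distance of nose_pliers from where it was at the start of the episode above 0.03 m).
It fails at once if the flux bottle is pushed more than 30 mm (distance of flux_bottle from where it was at the start of the episode above 0.03 m).
It fails at once if the jar is pushed more than 30 mm (distance of jar from where it was at the start of the episode above 0.03 m).
It fails at once if the marker is pushed more than 30 mm (distance of marker from where it was at the start of the episode above 0.03 m).
It also fails if it takes over 51 s, if anything falls off the work surface, if the arm or the gripper's body presses on something with over 40 N, if the wrist force passes 120 N, or if a joint passes its speed limit or range.

ROBOT

A 6-joint arm with a two-finger parallel gripper is mounted at the origin on a cart in front of the work surface, level with it; the furniture and walls round the work are solid. World frame = base frame: x ahead of the robot, y to its left, z up, the work surface at z = 0. Lengths are in mm, angles in rad, forces in N, time in s.
With the tool pointing down it reaches from about 275 to 750 mm from the base axis. Payload 10.2 kg.
Tool frame: the origin (TCP) lies at the very end of the fingers, on their centre line; the grasp point (between the pads) lies 19 mm behind it (manip.grip_point_offset is the distance from the TCP to the grasp point, in mm); y points along the fingers, x is the direction in which the jaws open and shut, and the axes are right-handed (so a half turn about y gives the same grasp; the last joint's range is limited). The gripper opens to 88 mm and grips with 3 to 60 N. Pads are 18 mm wide; open, the fingers measure 123 mm over their backs; the gripper's body (75 mm by 187 mm) begins 45 mm behind the grasp point.
Start: joints at [0.887, 0.313, 1.498, -0, 1.331, -0.223], TCP at [233.462, 470.241, 238.72] pointing down, gripper open.
Joint ranges: [-2.94, 2.94], [-0.97, 2.17], [0.19, 2.56], [-1.23, 4.37], [0.02, 3.11], [-2.88, 2.88]. Speed limits (rad/s): [2.39, 2.39, 3.01, 3.14, 3.14, 3.14].

INTERFACE

Orientations are given as a rotation vector (axis times angle).
In Python, from plant import manip gives the robot as it stands.
- The arm moves only by the shell command python3 -m crank 'ROWS' [FORCE]. ROWS is JSON, a list of rows, each an object of numbers: "x", "y", "z": the shift along the tool's x, y, z in m; "turn": the turn about the tool's y in degrees; "claw": the finger opening in m, from 0 to 0.0881. A call has 1 to 20 rows; each row is the pose to reach, as a shift and turn from the pose measured when the call began, along the tool's axes at that moment; what a row does not reach only later rows make up. A row lasts 1/12 s, in which the tool goes at most 41.7 mm and 7.16 degrees, less where a joint would pass 70% of its speed; a pose out of reach is approached as far as the arm can. A call with a gripper value outside its range is refused whole. The fingers move at their own pace and stop on an object; FORCE is the grip in N (left out, the last holds). Time passes only in rows, so rows that repeat a pose let the fingers close. It gives the time, the measured TCP pose, the force and the opening at its end, in the units of the state.
- manip.read_state(): the state, without advancing time (a new reading comes with each control period).
- manip.read_camera(name): name is "scene" or "top"; returns a dict with "pixels" (420x560x3 uint8, blue, green, red), "K" (3x3 intrinsics, pixels), "rvec" (rotation vector, rad) and "tvec" (3), from world to camera coordinates, as OpenCV has them. Camera axes: x right, y down, z forward; pixel columns grow to the right and rows downward; lengths in mm; the calibration is good to about 2 mm. A picture is of the moment at which its call begins. There is no depth.
- manip.job_done(): hands the job in, once; it reports no verdict.
The state is a dict: "t": time; "q": joint angles; "joint_vel": joint speeds; "effort": joint torques, N m; "tcp_pos": TCP position; "ee_rot": TCP orientation; "ft_force": force on the tool from outside, world axes, zero at the start; "wrist_torque": the same for the moment, N m; "grip_width": finger opening in mm.
Only numpy, scipy, OpenCV 4.12 (cv2) and the standard library are available. Lean on these libraries where they do the work, as an engineer would, in place of code of your own. Each camera call takes 0.05 s, during which the arm holds its last target.

## Working session

There is one attempt and no reset: what is moved stays moved. The work goes in short steps, Python scripts to look and compute and a shell command to move; the robot and the scene stay as the last step left them, time stands still between calls to the robot, and variables do not carry over. Pictures are saved under pics/ and viewed, and the job is handed in when it is done.

```bash
ls; mkdir -p pics; python3 - <<'E'
from plant import manip
import cv2,numpy as np
s=manip.read_state();print(s)
for n in("scene","top"):
    c=manip.read_camera(n);cv2.imwrite(f"pics/{n}0.png",c["pixels"]);print(n,c["K"],c["rvec"],c["tvec"])
    np.savez(f"pics/{n}0.npz",**{k:np.array(v) for k,v in c.items()})
E
```

```text
pics
{'t': 0.0, 'q': array([ 8.86573806e-01,  3.13405431e-01,  1.49842314e+00,  5.83243838e-07,
        1.33099892e+00, -2.23374511e-01]), 'joint_vel': array([ 4.20327769e-04,  2.01544872e-03,  6.13866802e-04, -6.93679174e-05,
        2.91663906e-05,  7.37087891e-04]), 'effort': array([-6.43101112e-05, -4.02234042e+01, -2.52258611e+01,  6.93640835e-02,
        3.56425974e-02, -1.47997630e-04]), 'tcp_pos': array([233.3123971 , 470.03666211, 238.18912463]), 'ee_rot': array([-1.39306437, -0.86249746,  0.86441103]), 'ft_force': array([-0.53948815, -0.15266113,  0.16390103]), 'wrist_torque': array([ 0.01571541,  0.0281377 , -0.03957909]), 'grip_width': 88.23293651336132}
scene [[478.51232523   0.         288.10744869]
 [  0.         478.51232523 204.62252616]
 [  0.           0.           1.        ]] [ 2.14715978 -1.04774264  0.43483031] [-289.37863479  357.68485329 1028.35351091]
top [[401.29880589   0.         282.33041009]
 [  0.         401.29880589 213.1464111 ]
 [  0.           0.           1.        ]] [ 2.12853182 -2.12952032  0.14996072] [  42.97671962  493.07987045 1090.92668768]
```

View pics/scene0.png

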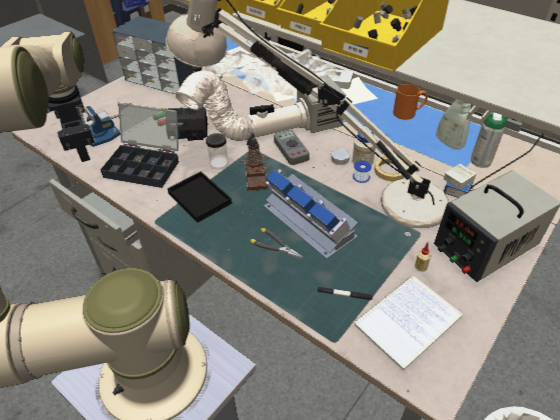

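View pics/top0.png

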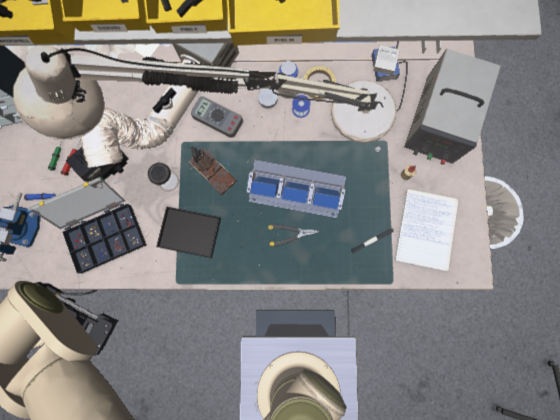

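```bash
cat > h.py <<'E'
import numpy as np,cv2
def load(f):
    d=np.load(f);return d
def cam(d):
    R=cv2.Rodrigues(d["rvec"].astype(float))[0];t=d["tvec"].reshape(3);return d["K"],R,t
def ray(d,u,v):
    K,R,t=cam(d);a=R.T@np.linalg.solve(K,[u,v,1.]);return -R.T@t,a
def onz(d,u,v,z):
    o,a=ray(d,u,v);return o+a*(z-o[2])/a[2]
def proj(d,p):
    K,R,t=cam(d);q=K@(R@np.array(p,float)+t);return q[:2]/q[2]
def tri(d1,u1,d2,u2):
    o,a=ray(d1,*u1);p,b=ray(d2,*u2);s=np.linalg.lstsq(np.c_[a,-b],p-o,rcond=None)[0]
    A=o+a*s[0];B=p+b*s[1];return (A+B)/2,np.linalg.norm(A-B)
E
python3 - <<'E'
import cv2,numpy as np
from h import *
s=load("pics/scene0.npz");t=load("pics/top0.npz")
a=t["pixels"][150:225,230:360];b=s["pixels"][160:260,235:365]
cv2.imwrite("pics/ct.png",cv2.resize(a,None,fx=6,fy=6,interpolation=cv2.INTER_CUBIC))
cv2.imwrite("pics/cs.png",cv2.resize(b,None,fx=6,fy=6,interpolation=cv2.INTER_CUBIC)[:600])
for d,n in((t,"top"),(s,"scene")):
    h=cv2.cvtColor(d["pixels"],cv2.COLOR_BGR2HSV)
    m=cv2.inRange(h,(105,120,60),(125,255,255))
    for c in cv2.findContours(m,cv2.RETR_EXTERNAL,cv2.CHAIN_APPROX_NONE)[0]:
        if cv2.contourArea(c)>80: print(n,cv2.minAreaRect(c),cv2.contourArea(c))
    m=cv2.inRange(d["pixels"],(0,0,0),(38,38,38))
    for c in cv2.findContours(m,cv2.RETR_EXTERNAL,cv2.CHAIN_APPROX_NONE)[0]:
        if cv2.contourArea(c)>800: print("blk",n,cv2.minAreaRect(c),cv2.contourArea(c))
E
```

```text
top ((24.203842163085938, 226.91921997070312), (24.733034133911133, 35.520843505859375), 15.255120277404785) 461.0
top ((325.71600341796875, 200.31198120117188), (24.417863845825195, 12.343096733093262), 10.30484676361084) 260.0
top ((294.8243408203125, 192.05406188964844), (24.659847259521484, 17.261892318725586), 9.462322235107422) 304.5
top ((263.3150329589844, 188.70228576660156), (24.557235717773438, 12.088546752929688), 8.746162414550781) 257.0
top ((300.5, 104.5), (11.0, 15.0), 90.0) 94.5
scene ((302.09429931640625, 199.37611389160156), (82.95648956298828, 14.151910781860352), 37.26640319824219) 945.0
scene ((362.0, 166.0), (10.0, 16.0), 90.0) 128.0
scene ((105.13935089111328, 135.0327911376953), (10.249509811401367, 26.7976016998291), 66.37062072753906) 109.0
scene ((414.3902587890625, 126.51219940185547), (126.33061218261719, 46.42329406738281), 20.2248592376709) 3303.0
scene ((135.5, 3.5), (7.0, 25.0), 90.0) 102.0
blk scene ((462.0362548828125, 243.2667236328125), (70.27513122558594, 43.147762298583984), 37.26639938354492) 2167.0
blk scene ((199.25001525878906, 195.75), (53.740116119384766, 38.890872955322266), 45.0) 1659.0
```

View pics/ct.png

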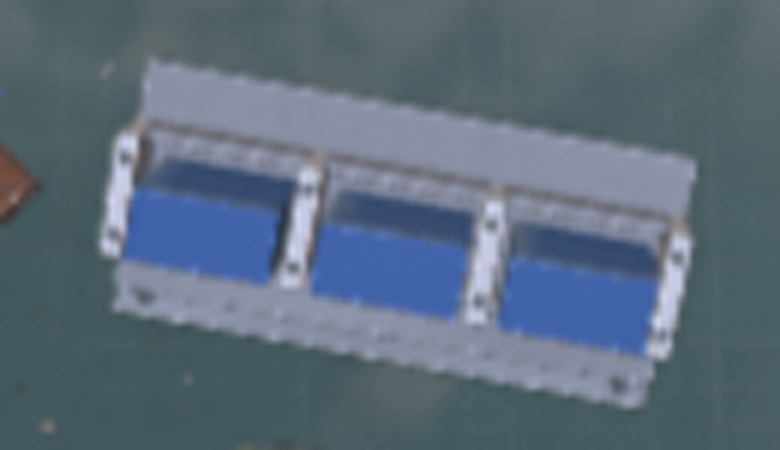

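View pics/cs.png

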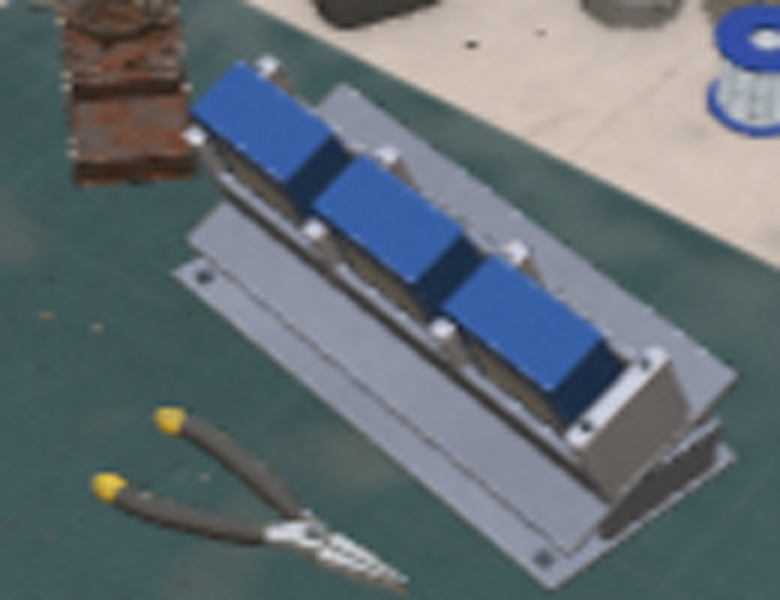

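```bash
python3 - <<'E'
import cv2,numpy as np
from h import *
s=load("pics/scene0.npz");t=load("pics/top0.npz")
print("cams",ray(s,0,0)[0],ray(t,0,0)[0])
T=lambda u,v:((u+.5)/6-.5+230,(v+.5)/6-.5+150)
S=lambda u,v:((u+.5)/6-.5+235,(v+.5)/6-.5+160)
tp={'a':[(132,187),(284,208),(121,260),(270,282)],'b':[(325,222),(475,243),(313,290),(462,318)],'c':[(510,258),(660,277),(500,328),(645,355)]}
sp={'a':[(240,62),(345,135),(190,108),(292,188)],'b':[(358,155),(470,228),(312,203),(425,285)],'c':[(492,255),(610,335),(442,300),(555,392)]}
for k in tp:
    P=[]
    for a,b in zip(tp[k],sp[k]):
        p,e=tri(t,T(*a),s,S(*b));P.append(p);print(k,p.round(1),round(e,1))
    P=np.array(P);m=P.mean(0);w=(P[0]+P[2]-P[1]-P[3])/2;n=(P[0]+P[1]-P[2]-P[3])/2
    print(" mid",m.round(1),"w",np.linalg.norm(w).round(1),np.degrees(np.arctan2(w[1],w[0])).round(1),"n",n.round(1),np.linalg.norm(n).round(1))
# tray from scene/top
h=t["pixels"]
g=cv2.resize(h[195:270,145:235],None,fx=6,fy=6,interpolation=cv2.INTER_CUBIC);cv2.imwrite("pics/tr.png",g)
g=cv2.resize(s["pixels"][160:230,155:245],None,fx=6,fy=6,interpolation=cv2.INTER_CUBIC);cv2.imwrite("pics/trs.png",g)
E
```

```text
cams [-200.00507734 -529.56343755  974.03794925] [ 312.82454372   20.79896251 1156.20240571]
a [566.9 122.9 121.8] 0.4
a [557.8  55.5 120.2] 0.4
a [536.3 128.  112.1] 0.3
a [527.4  61.9 106.4] 0.7
 mid [547.1  92.1 115.1] w 67.4 82.3 n [30.5 -5.8 11.7] 33.2
b [548.9  38.8 124.3] 3.8
b [539.8 -27.5 125.1] 1.8
b [521.3  43.8 112.6] 2.5
b [510.5 -23.5 110.7] 1.8
 mid [530.2   7.9 118.2] w 67.5 81.5 n [28.4 -4.5 13.1] 31.6
c [533.8 -43.1 122.8] 1.2
c [ 525.6 -108.8  121.9] 0.5
c [503.9 -38.8 116.7] 1.0
c [ 493.4 -103.4  110.7] 0.8
 mid [514.2 -73.5 118. ] w 65.8 81.8 n [31.1 -4.9  8.6] 32.6
```

View pics/tr.png

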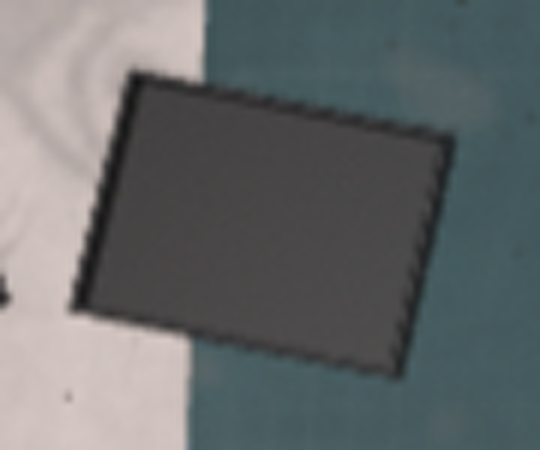

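View pics/trs.png

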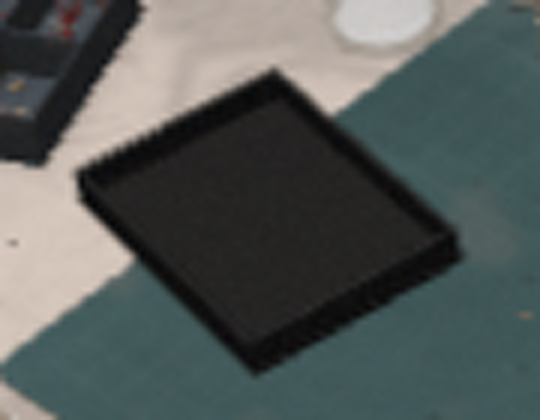

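```bash
python3 - <<'E'
import cv2,numpy as np
from h import *
from plant import manip
print(manip.grip_point_offset,[x for x in dir(manip) if x[0]!='_'])
st=manip.read_state();R=cv2.Rodrigues(st["ee_rot"])[0];print(R.round(3))
s=load("pics/scene0.npz");t=load("pics/top0.npz")
T=lambda u,v:((u+.5)/6-.5+230,(v+.5)/6-.5+150)
# carton tops on known heights
tp={'a':[(132,187),(284,208),(121,260),(270,282)],'b':[(325,222),(475,243),(313,290),(462,318)],'c':[(510,258),(660,277),(500,328),(645,355)]}
for k in tp:
    P=np.array([onz(t,*T(*q),z) for q,z in zip(tp[k],(129.5,129.5,116.2,116.2))]);print(k,P.mean(0).round(1),P.round(0).tolist())
# base plate edge etc
for q in [(150,60),(695,158),(112,308),(640,407)]: print("plate",onz(t,*T(*q),0).round(1))
T=lambda u,v:((u+.5)/6-.5+145,(v+.5)/6-.5+195)
S=lambda u,v:((u+.5)/6-.5+155,(v+.5)/6-.5+160)
tc=[(133,72),(455,137),(400,377),(72,310)]
sc=[(275,68),(460,237),(255,350),(78,175)]
P=np.array([onz(t,*T(*q),22) for q in tc]);print("tray",P.round(1).tolist(),P.mean(0).round(1))
for i in range(4): e=P[(i+1)%4]-P[i];print(np.linalg.norm(e).round(1),np.degrees(np.arctan2(e[1],e[0])).round(1))
for a,b in zip(tc,sc): print(tri(t,T(*a),s,S(*b)))
E
```

```text
18.700000000000003 ['IKError', 'grip_point_offset', 'job_done', 'read_camera', 'read_state']
[[ 0.445 -0.001 -0.896]
 [ 0.896 -0.001  0.445]
 [-0.001 -1.     0.   ]]
a [545.3  91.7 122.9] [[565.0, 122.0, 130.0], [555.0, 55.0, 130.0], [535.0, 128.0, 116.0], [525.0, 62.0, 116.0]]
b [529.8   7.4 122.9] [[549.0, 37.0, 130.0], [540.0, -28.0, 130.0], [522.0, 43.0, 116.0], [509.0, -23.0, 116.0]]
c [513.4 -73.2 122.9] [[533.0, -43.0, 130.0], [524.0, -108.0, 130.0], [504.0, -39.0, 116.0], [492.0, -102.0, 116.0]]
plate [661.8 126.6   0. ]
plate [ 610.6 -142.7    0. ]
plate [536.2 143.7   0. ]
plate [ 486.7 -113.2    0. ]
tray [[515.9, 376.9, 22.0], [484.0, 220.6, 22.0], [369.8, 243.7, 22.0], [401.4, 400.6, 22.0]] [442.8 310.5  22. ]
159.5 -101.5
116.4 168.6
160.1 78.6
116.9 -11.7
(array([515.90176047, 378.22803109,  19.27406744]), np.float64(1.2868537168142193))
(array([485.12022048, 221.99199818,  14.3527081 ]), np.float64(0.006788286969038077))
(array([370.27782694, 244.92496681,  15.0634299 ]), np.float64(0.3042957399013509))
(array([402.33030656, 403.38853722,  12.9862523 ]), np.float64(0.6278707356681482))
```

```bash
python3 - <<'E'
import cv2
from h import *
s=load("pics/scene0.npz");t=load("pics/top0.npz")
cv2.imwrite("pics/b1.png",cv2.resize(t["pixels"][140:215,140:250],None,fx=6,fy=6,interpolation=cv2.INTER_CUBIC))
cv2.imwrite("pics/b2.png",cv2.resize(s["pixels"][125:205,195:305],None,fx=6,fy=6,interpolation=cv2.INTER_CUBIC))
E
```

```text
(no output)
```

View pics/b1.png

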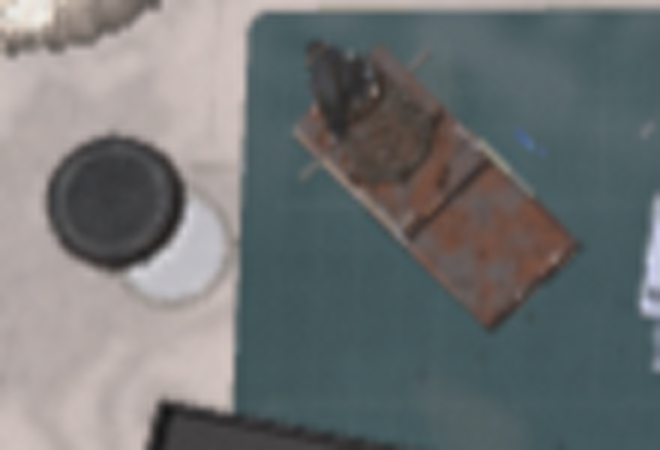

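View pics/b2.png

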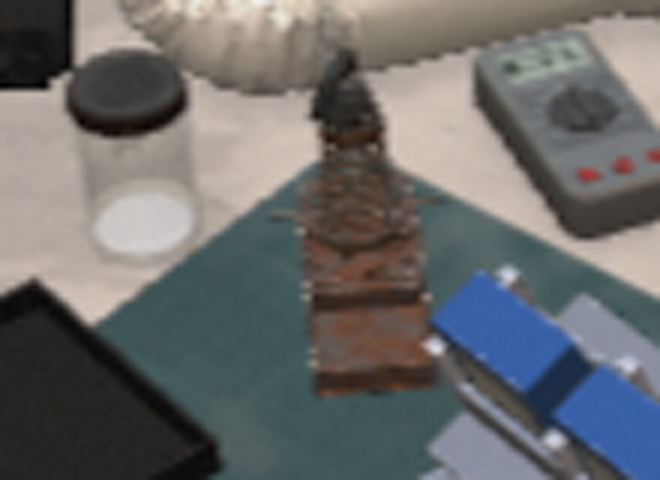

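```bash
python3 -m crank '[{"x":-0.033,"z":-0.076,"turn":12},{"x":-0.066,"z":-0.152,"turn":25},{"x":-0.1,"z":-0.228,"turn":37},{"x":-0.132,"z":-0.304,"turn":50},{"x":-0.165,"z":-0.38,"turn":62},{"x":-0.198,"z":-0.456,"turn":74.5},{"x":-0.198,"z":-0.456,"turn":74.5},{"x":-0.198,"z":-0.456,"turn":74.5},{"x":-0.198,"z":-0.456,"turn":74.5},{"x":-0.198,"z":-0.456,"turn":74.5},{"x":-0.198,"z":-0.456,"turn":74.5},{"x":-0.198,"z":-0.456,"turn":74.5},{"x":-0.198,"z":-0.456,"turn":74.5},{"x":-0.198,"z":-0.456,"turn":74.5},{"x":-0.198,"z":-0.456,"turn":74.5},{"x":-0.198,"z":-0.456,"turn":74.5},{"x":-0.198,"z":-0.456,"turn":74.5},{"x":-0.198,"z":-0.456,"turn":74.5}]'
cat >> h.py <<'E'
def st(target=None):
    from plant import manip
    s=manip.read_state();R=cv2.Rodrigues(s["ee_rot"])[0]
    print("t",round(s["t"],2),"tcp",s["tcp_pos"].round(1),"F",s["ft_force"].round(2),"M",s["wrist_torque"].round(2),"w",round(s["grip_width"],1),"xang",np.degrees(np.arctan2(R[1,0],R[0,0])).round(1),"down",R[:,1].round(3))
    if target is not None: print("shift mm",(R.T@(np.array(target)-s["tcp_pos"])).round(1))
def snap(tag):
    from plant import manip
    for n in("scene","top"):
        c=manip.read_camera(n);cv2.imwrite(f"pics/{n}{tag}.png",c["pixels"]);np.savez(f"pics/{n}{tag}.npz",**{k:np.array(v) for k,v in c.items()})
E
python3 -c "
from h import *;st([554,90,88])"
```

```text
t 0.1 tcp [233.3 470.1 238.2] F [ 0.28 -0.19 -0.  ] M [-0.03  0.02  0.  ] w 88.4 xang 63.6 down [-0.001 -0.001 -1.   ]
shift mm [-197.6  150.3 -456.3]validation failed for argument at $[0]...
```

```bash
python3 -m crank '[{"x":-0.033,"y":0,"z":-0.076,"turn":12,"claw":0.088},{"x":-0.066,"y":0,"z":-0.152,"turn":25,"claw":0.088},{"x":-0.1,"y":0,"z":-0.228,"turn":37,"claw":0.088},{"x":-0.132,"y":0,"z":-0.304,"turn":50,"claw":0.088},{"x":-0.165,"y":0,"z":-0.38,"turn":62,"claw":0.088},{"x":-0.198,"y":0,"z":-0.456,"turn":74.5,"claw":0.088},{"x":-0.198,"y":0,"z":-0.456,"turn":74.5,"claw":0.088},{"x":-0.198,"y":0,"z":-0.456,"turn":74.5,"claw":0.088},{"x":-0.198,"y":0,"z":-0.456,"turn":74.5,"claw":0.088},{"x":-0.198,"y":0,"z":-0.456,"turn":74.5,"claw":0.088},{"x":-0.198,"y":0,"z":-0.456,"turn":74.5,"claw":0.088},{"x":-0.198,"y":0,"z":-0.456,"turn":74.5,"claw":0.088},{"x":-0.198,"y":0,"z":-0.456,"turn":74.5,"claw":0.088},{"x":-0.198,"y":0,"z":-0.456,"turn":74.5,"claw":0.088},{"x":-0.198,"y":0,"z":-0.456,"turn":74.5,"claw":0.088},{"x":-0.198,"y":0,"z":-0.456,"turn":74.5,"claw":0.088},{"x":-0.198,"y":0,"z":-0.456,"turn":74.5,"claw":0.088},{"x":-0.198,"y":0,"z":-0.456,"turn":74.5,"claw":0.088}]'
python3 -c "
from h import *;st([554,90,88])"
```

```text
t: 1.6
tcp_pos: [553.3, 90.8, 238.6]
ee_rot: [-1.567, 0.149, -0.148]
ft_force: [-0.6, 0.2, 0.2]
grip_width: 87.8
t 1.6 tcp [553.3  90.8 238.6] F [-0.58  0.21  0.23] M [-0.02  0.06  0.03] w 87.8 xang -10.8 down [-0.    -0.001 -1.   ]
shift mm [  0.8 150.6  -0.5]
```

```bash
python3 -m crank '[{"x":0,"y":0.04,"z":0,"turn":0,"claw":0.088},{"x":0,"y":0.08,"z":0,"turn":0,"claw":0.088},{"x":0,"y":0.09,"z":0,"turn":0,"claw":0.088},{"x":0,"y":0.09,"z":0,"turn":0,"claw":0.088},{"x":0,"y":0.09,"z":0,"turn":0,"claw":0.088}]' 15
python3 -c "
from h import *;st([554,90,88]);snap(1)
for n in('scene','top'):
    i=cv2.imread(f'pics/{n}1.png');y,x=((120,215),(150,240))[n=='top']
    cv2.imwrite(f'pics/{n}1z.png',cv2.resize(i[y:y+110,x:x+140],None,fx=5,fy=5,interpolation=cv2.INTER_CUBIC))"
```

```text
t: 2.02
tcp_pos: [553.8, 91.0, 150.1]
ee_rot: [-1.567, 0.147, -0.149]
ft_force: [-0.5, 0.1, -0.3]
grip_width: 88.0
t 2.02 tcp [553.8  91.  150.1] F [-0.5   0.1  -0.35] M [-0.09  0.1  -0.01] w 88.0 xang -10.8 down [ 0.001 -0.001 -1.   ]
shift mm [ 0.3 62.1 -0.9]
```

View pics/scene1z.png

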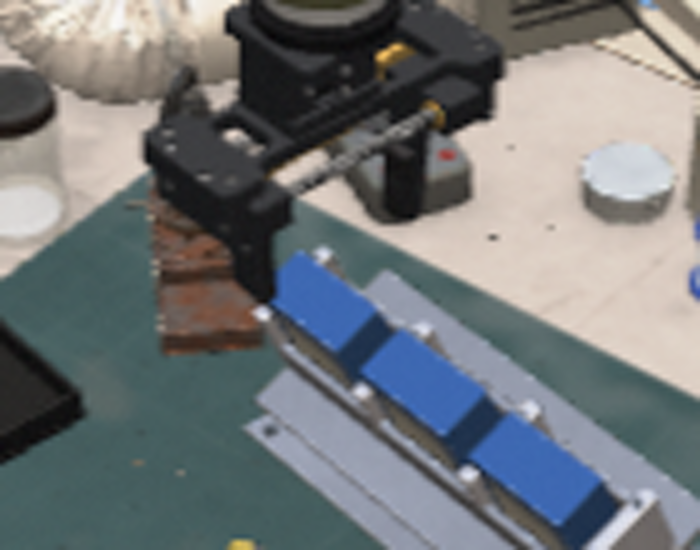

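View pics/top1z.png

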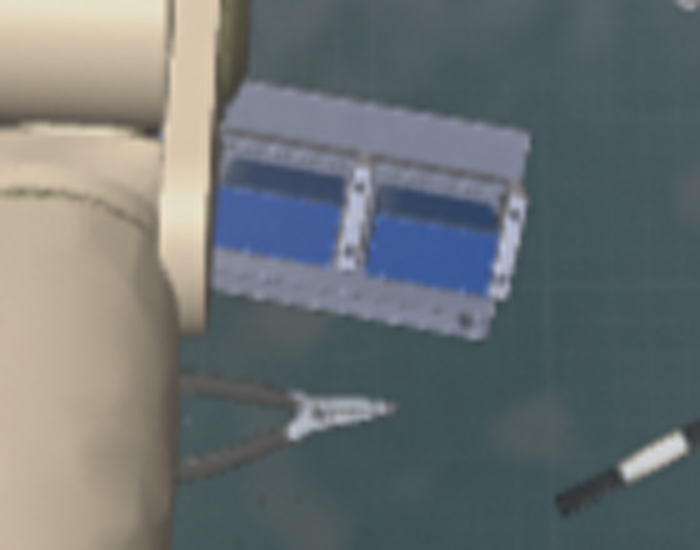

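The left carton sits between the open fingers (front finger at zoomed (255,290), just in front of its top at (320,300)). I'm descending.

```bash
python3 -m crank '[{"x":0,"y":0.025,"z":-0.001,"turn":0,"claw":0.088},{"x":0,"y":0.045,"z":-0.001,"turn":0,"claw":0.088},{"x":0,"y":0.061,"z":-0.001,"turn":0,"claw":0.088},{"x":0,"y":0.061,"z":-0.001,"turn":0,"claw":0.088}]' 15
python3 -c "
from h import *;st([554,90,88])"
python3 -m crank '[{"x":0,"y":0,"z":0,"turn":0,"claw":0.05},{"x":0,"y":0,"z":0,"turn":0,"claw":0.05},{"x":0,"y":0,"z":0,"turn":0,"claw":0.045},{"x":0,"y":0,"z":0,"turn":0,"claw":0.04},{"x":0,"y":0,"z":0,"turn":0,"claw":0.04}]' 10
python3 -c "
from h import *;st([554,90,88])"
```

```text
t: 2.45
tcp_pos: [553.9, 89.8, 89.0]
ee_rot: [-1.567, 0.147, -0.149]
ft_force: [0.0, -0.1, 0.8]
grip_width: 88.2
t 2.45 tcp [553.9  89.8  89. ] F [ 0.03 -0.11  0.79] M [-0.09  0.11  0.01] w 88.2 xang -10.8 down [ 0.001 -0.001 -1.   ]
shift mm [0.1 1.  0.2]
t: 2.87
tcp_pos: [554.2, 89.8, 89.8]
ee_rot: [-1.566, 0.146, -0.15]
ft_force: [-0.2, -0.3, -0.1]
grip_width: 56.6
t 2.87 tcp [554.2  89.8  89.8] F [-0.19 -0.35 -0.15] M [-0.05  0.1   0.04] w 56.6 xang -10.8 down [ 0.003 -0.001 -1.   ]
shift mm [-0.3  1.8  0.1]
```

```bash
python3 -m crank '[{"x":0,"y":0,"z":0,"turn":0,"claw":0.03},{"x":0,"y":0,"z":0,"turn":0,"claw":0.03},{"x":0,"y":0,"z":0,"turn":0,"claw":0.03},{"x":0,"y":0,"z":0,"turn":0,"claw":0.03}]' 10
python3 -c "
from h import *;st([554,90,88])"
python3 -m crank '[{"x":0,"y":0,"z":0,"turn":0,"claw":0.03},{"x":0,"y":0,"z":0,"turn":0,"claw":0.03},{"x":0,"y":0,"z":0,"turn":0,"claw":0.03},{"x":0,"y":0,"z":0,"turn":0,"claw":0.03}]' 10
python3 -c "
from h import *;st([554,90,88])"
```

```text
t: 3.2
tcp_pos: [554.4, 89.8, 90.2]
ee_rot: [-1.566, 0.145, -0.151]
ft_force: [-1.8, -0.7, 4.5]
grip_width: 45.0
t 3.2 tcp [554.4  89.8  90.2] F [-1.82 -0.73  4.54] M [-0.05  0.25 -0.02] w 45.0 xang -10.8 down [ 0.003 -0.001 -1.   ]
shift mm [-0.5  2.2  0.1]
t: 3.53
tcp_pos: [554.5, 89.8, 90.4]
ee_rot: [-1.566, 0.145, -0.151]
ft_force: [-1.9, 0.8, 4.6]
grip_width: 44.9
t 3.53 tcp [554.5  89.8  90.4] F [-1.89  0.78  4.55] M [-0.13  0.16 -0.01] w 44.9 xang -10.8 down [ 0.004 -0.001 -1.   ]
shift mm [-0.5  2.4  0.1]
```

```bash
python3 -m crank '[{"x":-0.002,"y":-0.005,"z":0,"turn":0,"claw":0.03},{"x":-0.004,"y":-0.01,"z":0,"turn":0,"claw":0.03},{"x":-0.004,"y":-0.01,"z":0,"turn":0,"claw":0.03},{"x":-0.004,"y":-0.01,"z":0,"turn":0,"claw":0.03}]' 12
python3 -c "
from h import *;st()"
python3 -m crank '[{"x":-0.003,"y":-0.007,"z":0,"turn":0,"claw":0.03},{"x":-0.005,"y":-0.012,"z":0,"turn":0,"claw":0.03},{"x":-0.005,"y":-0.012,"z":0,"turn":0,"claw":0.03},{"x":-0.005,"y":-0.012,"z":0,"turn":0,"claw":0.03}]' 12
python3 -c "
from h import *;st();snap(2)
for n in('scene',):
    i=cv2.imread(f'pics/{n}2.png');y,x=((120,215),(150,240))[n=='top']
    cv2.imwrite(f'pics/{n}2z.png',cv2.resize(i[y:y+110,x:x+140],None,fx=5,fy=5,interpolation=cv2.INTER_CUBIC))"
```

```text
t: 3.87
tcp_pos: [550.7, 90.6, 100.9]
ee_rot: [-1.566, 0.144, -0.152]
ft_force: [2.3, -0.4, 2.3]
grip_width: 44.3
t 3.87 tcp [550.7  90.6 100.9] F [ 2.32 -0.39  2.26] M [-0.15 -0.35 -0.05] w 44.3 xang -10.8 down [ 0.005 -0.001 -1.   ]
t: 4.2
tcp_pos: [545.8, 91.6, 113.5]
ee_rot: [-1.566, 0.144, -0.152]
ft_force: [1.4, -0.6, 3.0]
grip_width: 44.0
t 4.2 tcp [545.8  91.6 113.5] F [ 1.38 -0.62  3.01] M [-0.14 -0.35  0.  ] w 44.0 xang -10.8 down [ 0.006 -0.001 -1.   ]
```

View pics/scene2z.png

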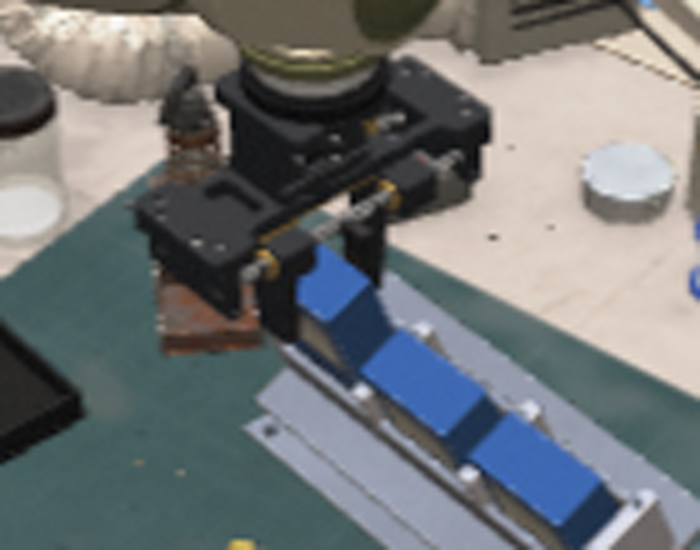

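```bash
python3 -m crank '[{"x":0,"y":0,"z":0,"turn":0,"claw":0.06},{"x":0,"y":0,"z":0,"turn":0,"claw":0.06},{"x":0.004,"y":0.01,"z":0,"turn":0,"claw":0.06},{"x":0.009,"y":0.023,"z":0,"turn":0,"claw":0.06},{"x":0.009,"y":0.023,"z":0,"turn":0,"claw":0.05},{"x":0.013,"y":0.023,"z":0,"turn":0,"claw":0.05},{"x":0.018,"y":0.023,"z":0,"turn":0,"claw":0.05},{"x":0.023,"y":0.023,"z":0,"turn":0,"claw":0.05},{"x":0.028,"y":0.023,"z":0,"turn":0,"claw":0.05},{"x":0.028,"y":0.023,"z":0,"turn":0,"claw":0.05}]' 10
python3 -c "
from h import *;st([579.5,85,89])
snap(3)
i=cv2.imread('pics/scene3.png');cv2.imwrite('pics/scene3z.png',cv2.resize(i[120:230,215:355],None,fx=5,fy=5,interpolation=cv2.INTER_CUBIC))"
```

```text
t: 5.13
tcp_pos: [574.7, 86.0, 90.6]
ee_rot: [-1.566, 0.143, -0.154]
ft_force: [0.7, -0.0, 0.2]
grip_width: 49.5
t 5.13 tcp [574.7  86.   90.6] F [ 0.71 -0.04  0.15] M [-0.05  0.07  0.02] w 49.5 xang -10.8 down [ 0.007 -0.001 -1.   ]
shift mm [ 4.9  1.7 -0.1]
```

View pics/scene3z.png

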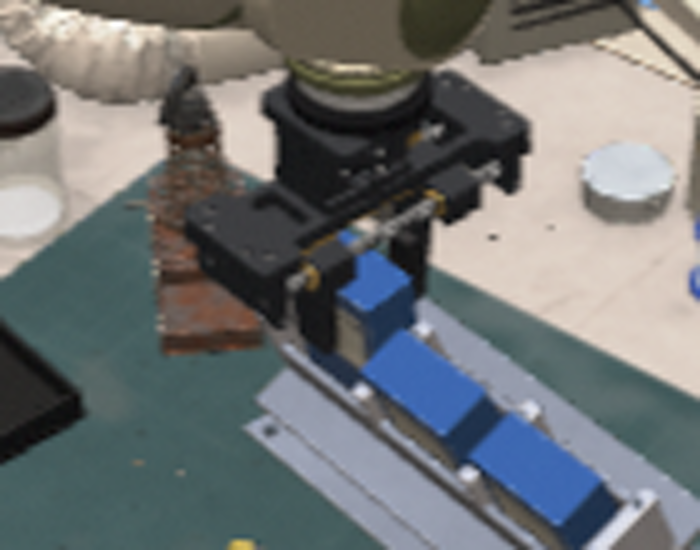

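```bash
python3 -m crank '[{"x":0,"y":0,"z":0,"turn":0,"claw":0.03},{"x":0,"y":0,"z":0,"turn":0,"claw":0.03},{"x":0,"y":0,"z":0,"turn":0,"claw":0.03},{"x":0,"y":0,"z":0,"turn":0,"claw":0.03},{"x":0,"y":0,"z":0,"turn":0,"claw":0.03}]' 15
python3 -c "
from h import *;st()"
python3 -m crank '[{"x":0,"y":-0.005,"z":0,"turn":0,"claw":0.03},{"x":0,"y":-0.01,"z":0,"turn":0,"claw":0.03},{"x":0,"y":-0.015,"z":0,"turn":0,"claw":0.03},{"x":0,"y":-0.015,"z":0,"turn":0,"claw":0.03},{"x":0,"y":-0.015,"z":0,"turn":0,"claw":0.03},{"x":0,"y":-0.015,"z":0,"turn":0,"claw":0.03}]' 15
python3 -c "
from h import *;st();snap(4)
i=cv2.imread('pics/scene4.png');cv2.imwrite('pics/scene4z.png',cv2.resize(i[120:230,215:355],None,fx=5,fy=5,interpolation=cv2.INTER_CUBIC))"
```

```text
t: 5.65
tcp_pos: [574.1, 86.1, 90.4]
ee_rot: [-1.566, 0.143, -0.154]
ft_force: [2.7, -1.0, -0.2]
grip_width: 34.0
t 5.65 tcp [574.1  86.1  90.4] F [ 2.73 -1.04 -0.18] M [-0.19 -0.42 -0.03] w 34.0 xang -10.8 down [ 0.007 -0.001 -1.   ]
t: 6.15
tcp_pos: [573.9, 86.2, 105.4]
ee_rot: [-1.566, 0.143, -0.153]
ft_force: [-0.7, -0.1, -1.9]
grip_width: 34.1
t 6.15 tcp [573.9  86.2 105.4] F [-0.7  -0.15 -1.87] M [-0.05  0.1   0.  ] w 34.1 xang -10.8 down [ 0.007 -0.001 -1.   ]
```

View pics/scene4z.png

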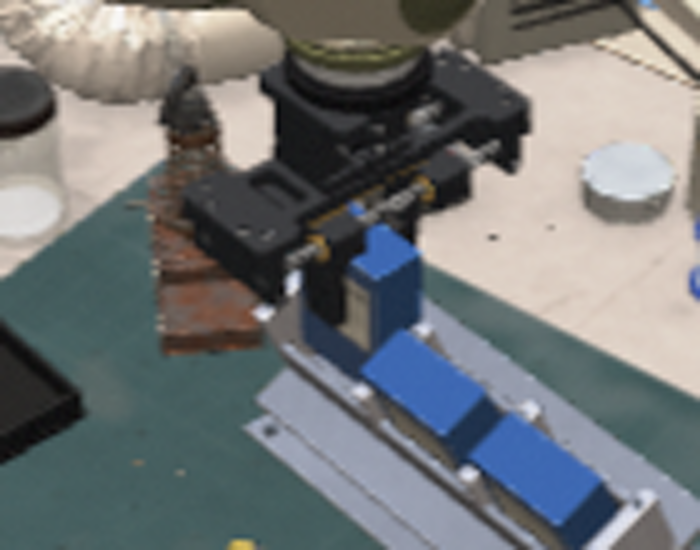

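```bash
for i in 1 2 3 4; do python3 -m crank '[{"x":0,"y":0,"z":0,"turn":0,"claw":0.03}]' 15 | grep ft; done
python3 -m crank '[{"x":0,"y":-0.01,"z":0,"turn":0,"claw":0.03},{"x":0,"y":-0.01,"z":0,"turn":0,"claw":0.03},{"x":0,"y":-0.01,"z":0,"turn":0,"claw":0.03}]' 15
for i in 1 2 3 4; do python3 -m crank '[{"x":0,"y":0,"z":0,"turn":0,"claw":0.03}]' 15 | grep ft; done; python3 -c "
from h import *;st()"
```

```text
ft_force: [-0.2, -0.6, -1.3]
ft_force: [-0.2, -1.0, -0.2]
ft_force: [0.5, -1.0, -0.8]
ft_force: [-0.3, -1.5, -1.0]
t: 6.83
tcp_pos: [573.9, 86.2, 115.5]
ee_rot: [-1.566, 0.143, -0.153]
ft_force: [-0.1, -0.1, -0.8]
grip_width: 33.8
ft_force: [0.1, -0.1, -1.5]
ft_force: [-0.5, 1.0, -2.3]
ft_force: [0.1, 0.2, -0.9]
ft_force: [0.5, 1.1, -0.1]
t 7.17 tcp [573.8  86.2 115.5] F [ 0.51  1.13 -0.08] M [-0.06  0.06 -0.04] w 33.5 xang -10.8 down [ 0.007 -0.001 -1.   ]
```

Mean of the steady readings is about −1 N, so the left carton is empty. I'm putting it back the way it came out.

```bash
python3 -m crank '[{"x":0,"y":0.01,"z":0,"turn":0,"claw":0.03},{"x":0,"y":0.02,"z":0,"turn":0,"claw":0.03},{"x":0,"y":0.025,"z":0,"turn":0,"claw":0.03},{"x":0,"y":0.025,"z":0,"turn":0,"claw":0.03},{"x":0,"y":0.025,"z":0,"turn":0,"claw":0.044},{"x":0,"y":0.025,"z":0,"turn":0,"claw":0.05},{"x":-0.003,"y":0.025,"z":0,"turn":0,"claw":0.055},{"x":-0.008,"y":0.025,"z":0,"turn":0,"claw":0.055},{"x":-0.014,"y":0.025,"z":0,"turn":0,"claw":0.06},{"x":-0.02,"y":0.025,"z":0,"turn":0,"claw":0.065},{"x":-0.02,"y":0.025,"z":0,"turn":0,"claw":0.065},{"x":-0.02,"y":0.025,"z":0,"turn":0,"claw":0.088},{"x":-0.02,"y":0.025,"z":0,"turn":0,"claw":0.088},{"x":-0.02,"y":0.025,"z":0,"turn":0,"claw":0.088},{"x":-0.02,"y":0.025,"z":0,"turn":0,"claw":0.088},{"x":-0.02,"y":0.025,"z":0,"turn":0,"claw":0.088}]' 15
python3 -c "
from h import *;st([554,90,160]);snap(5)
i=cv2.imread('pics/scene5.png');cv2.imwrite('pics/scene5z.png',cv2.resize(i[120:230,215:355],None,fx=5,fy=5,interpolation=cv2.INTER_CUBIC))"
```

```text
t: 8.5
tcp_pos: [554.4, 89.9, 90.3]
ee_rot: [-1.566, 0.143, -0.154]
ft_force: [0.1, -0.5, -1.0]
grip_width: 88.0
t 8.5 tcp [554.4  89.9  90.3] F [ 0.06 -0.5  -0.99] M [-0.08  0.06  0.08] w 88.0 xang -10.8 down [ 0.007 -0.001 -1.   ]
shift mm [  0.  -69.7   0.1]
```

View pics/scene5z.png

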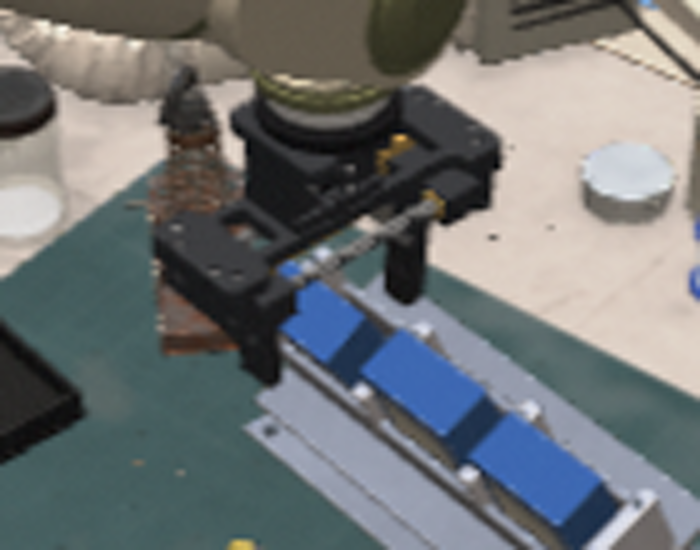

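Left carton is leaning in its bay again, in line with the others (zoomed (330,330)). Next is the middle one.

```bash
python3 -m crank '[{"x":0,"y":-0.03,"z":0,"turn":0,"claw":0.088},{"x":0,"y":-0.065,"z":0,"turn":0,"claw":0.088},{"x":0,"y":-0.065,"z":0,"turn":0,"claw":0.088},{"x":0,"y":-0.065,"z":-0.03,"turn":0,"claw":0.088},{"x":0,"y":-0.065,"z":-0.06,"turn":0,"claw":0.088},{"x":0,"y":-0.065,"z":-0.0845,"turn":0,"claw":0.088},{"x":0,"y":-0.065,"z":-0.0845,"turn":0,"claw":0.088},{"x":0,"y":-0.065,"z":-0.0845,"turn":0,"claw":0.088},{"x":0,"y":-0.03,"z":-0.0845,"turn":0,"claw":0.088},{"x":0,"y":0,"z":-0.0845,"turn":0,"claw":0.088},{"x":0,"y":0,"z":-0.0845,"turn":0,"claw":0.07},{"x":0,"y":0,"z":-0.0845,"turn":0,"claw":0.06}]' 15
python3 -c "
from h import *;st([538.2,7,90])"
```

```text
t: 9.6
tcp_pos: [538.2, 7.8, 89.9]
ee_rot: [-1.566, 0.144, -0.151]
ft_force: [0.6, -0.1, 0.9]
grip_width: 76.7
t 9.6 tcp [538.2   7.8  89.9] F [ 0.57 -0.13  0.88] M [-0.06  0.11  0.  ] w 76.7 xang -10.8 down [ 0.004 -0.001 -1.   ]
shift mm [ 0.2 -0.1 -0.8]
```

```bash
python3 -m crank '[{"x":0,"y":0,"z":0,"turn":0,"claw":0.055},{"x":0,"y":0,"z":0,"turn":0,"claw":0.052},{"x":0,"y":0,"z":0,"turn":0,"claw":0.05},{"x":0.005,"y":0,"z":0,"turn":0,"claw":0.05},{"x":0.01,"y":0,"z":0,"turn":0,"claw":0.05},{"x":0.015,"y":0,"z":0,"turn":0,"claw":0.05},{"x":0.021,"y":0,"z":0,"turn":0,"claw":0.05},{"x":0.021,"y":0,"z":0,"turn":0,"claw":0.05},{"x":0.021,"y":0,"z":0,"turn":0,"claw":0.03},{"x":0.021,"y":0,"z":0,"turn":0,"claw":0.03},{"x":0.021,"y":0,"z":0,"turn":0,"claw":0.03},{"x":0.021,"y":0,"z":0,"turn":0,"claw":0.03},{"x":0.021,"y":0,"z":0,"turn":0,"claw":0.03}]' 20
python3 -c "
from h import *;st()"
python3 -m crank '[{"x":0,"y":-0.005,"z":0,"turn":0,"claw":0.03},{"x":0,"y":-0.01,"z":0,"turn":0,"claw":0.03},{"x":0,"y":-0.015,"z":0,"turn":0,"claw":0.03},{"x":0,"y":-0.02,"z":0,"turn":0,"claw":0.03},{"x":0,"y":-0.02,"z":0,"turn":0,"claw":0.03},{"x":0,"y":-0.02,"z":0,"turn":0,"claw":0.03}]' 20
for i in 1 2 3 4; do python3 -m crank '[{"x":0,"y":0,"z":0,"turn":0,"claw":0.03}]' 20 | grep ft; done
python3 -c "
from h import *;st();snap(6)
i=cv2.imread('pics/scene6.png');cv2.imwrite('pics/scene6z.png',cv2.resize(i[120:230,215:355],None,fx=5,fy=5,interpolation=cv2.INTER_CUBIC))"
```

```text
t: 10.68
tcp_pos: [558.6, 3.9, 90.0]
ee_rot: [-1.566, 0.144, -0.151]
ft_force: [-2.4, 1.6, 2.9]
grip_width: 34.2
t 10.68 tcp [558.6   3.9  90. ] F [-2.39  1.6   2.87] M [ 0.05  0.71 -0.  ] w 34.2 xang -10.8 down [ 0.004 -0.001 -1.   ]
t: 11.18
tcp_pos: [558.6, 3.9, 110.2]
ee_rot: [-1.566, 0.144, -0.151]
ft_force: [0.6, -0.2, -4.4]
grip_width: 33.6
ft_force: [-0.7, -0.6, -4.3]
ft_force: [-0.5, 0.1, -4.4]
ft_force: [0.2, 0.1, -4.9]
ft_force: [0.3, -0.9, -4.4]
t 11.52 tcp [558.5   3.9 109.5] F [ 0.25 -0.94 -4.44] M [-0.08  0.08  0.04] w 33.7 xang -10.8 down [ 0.004 -0.001 -1.   ]
```

View pics/scene6z.png

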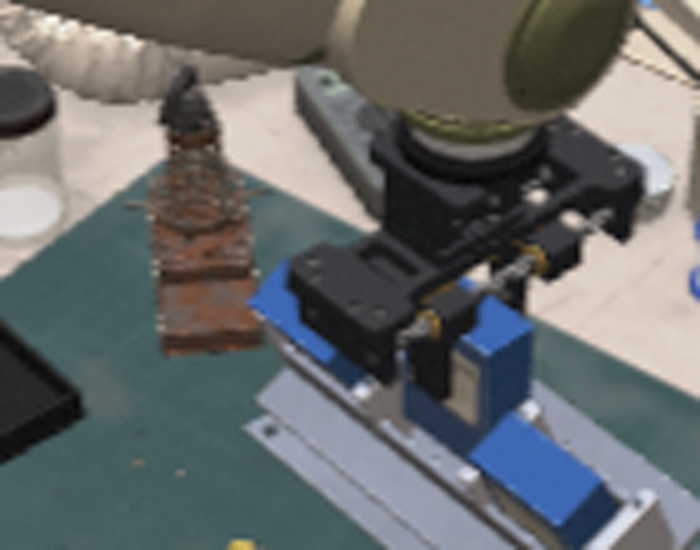

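Steady −4.5 N: the middle carton is the full one. I'm lifting it clear and carrying it over the tray.

```bash
python3 -m crank '[{"x":0,"y":-0.02,"z":0,"turn":0,"claw":0.03},{"x":0,"y":-0.045,"z":0,"turn":0,"claw":0.03},{"x":0,"y":-0.07,"z":0,"turn":0,"claw":0.03},{"x":0,"y":-0.095,"z":0,"turn":0,"claw":0.03},{"x":0,"y":-0.12,"z":0,"turn":0,"claw":0.03},{"x":0,"y":-0.12,"z":0,"turn":0,"claw":0.03},{"x":-0.01,"y":-0.12,"z":0.017,"turn":0,"claw":0.03},{"x":-0.028,"y":-0.12,"z":0.045,"turn":0,"claw":0.03},{"x":-0.046,"y":-0.12,"z":0.075,"turn":0,"claw":0.03},{"x":-0.064,"y":-0.12,"z":0.105,"turn":0,"claw":0.03},{"x":-0.082,"y":-0.12,"z":0.135,"turn":0,"claw":0.03},{"x":-0.1,"y":-0.12,"z":0.165,"turn":0,"claw":0.03},{"x":-0.12,"y":-0.12,"z":0.195,"turn":0,"claw":0.03},{"x":-0.138,"y":-0.12,"z":0.225,"turn":0,"claw":0.03},{"x":-0.155,"y":-0.12,"z":0.255,"turn":0,"claw":0.03},{"x":-0.165,"y":-0.12,"z":0.27,"turn":0,"claw":0.03},{"x":-0.171,"y":-0.12,"z":0.279,"turn":0,"claw":0.03},{"x":-0.171,"y":-0.12,"z":0.279,"turn":0,"claw":0.03},{"x":-0.171,"y":-0.12,"z":0.279,"turn":0,"claw":0.03}]' 30
python3 -c "
from h import *;st([443,310,50]);snap(7)"
```

```text
t: 13.2
tcp_pos: [442.1, 309.5, 228.0]
ee_rot: [-1.567, 0.145, -0.15]
ft_force: [1.1, -0.1, -5.0]
grip_width: 33.8
t 13.2 tcp [442.1 309.5 228. ] F [ 1.07 -0.07 -5.  ] M [-0.08  0.04  0.05] w 33.8 xang -10.7 down [ 0.003 -0.001 -1.   ]
shift mm [  0.2 178.    0.8]
```

View pics/scene7.png

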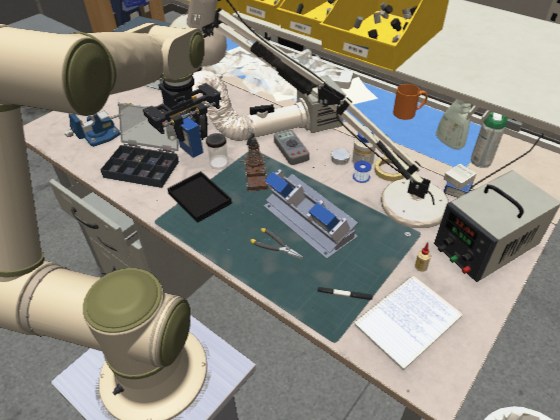

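View pics/top7.png

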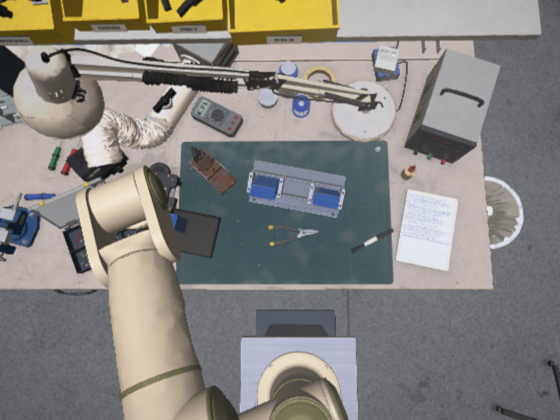

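The picture shows the carton held upright at scene (190,138), above the tray at (198,195). The middle bay is empty and both empties are in their bays. I'm lowering it.

```bash
python3 -m crank '[{"x":0,"y":0.03,"z":0,"turn":0,"claw":0.03},{"x":0,"y":0.06,"z":0,"turn":0,"claw":0.03},{"x":0,"y":0.09,"z":0,"turn":0,"claw":0.03},{"x":0,"y":0.12,"z":0,"turn":0,"claw":0.03},{"x":0,"y":0.145,"z":0,"turn":0,"claw":0.03},{"x":0,"y":0.16,"z":0,"turn":0,"claw":0.03},{"x":0,"y":0.165,"z":0,"turn":0,"claw":0.03},{"x":0,"y":0.165,"z":0,"turn":0,"claw":0.03},{"x":0,"y":0.165,"z":0,"turn":0,"claw":0.03}]' 30
python3 -c "
from h import *;st([443,310,50]);snap(8)
for n,y,x in(('scene',110,140),('top',160,120)):
    i=cv2.imread(f'pics/{n}8.png');cv2.imwrite(f'pics/{n}8z.png',cv2.resize(i[y:y+120,x:x+140],None,fx=5,fy=5,interpolation=cv2.INTER_CUBIC))"
```

```text
t: 14.05
tcp_pos: [444.1, 308.4, 64.4]
ee_rot: [-1.566, 0.145, -0.153]
ft_force: [0.4, -0.2, -4.5]
grip_width: 33.9
t 14.05 tcp [444.1 308.4  64.4] F [ 0.36 -0.19 -4.51] M [-0.03  0.04 -0.06] w 33.9 xang -10.9 down [ 0.005 -0.001 -1.   ]
shift mm [-1.5 14.4  1.4]
```

View pics/scene8z.png

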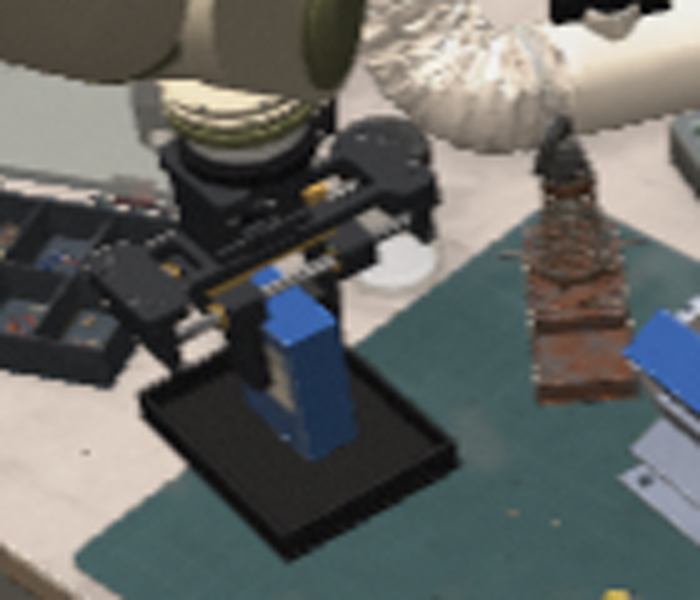

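```bash
python3 -c "
from h import *
t=load('pics/top0.npz');print('jar',onz(t,159,173,99))"
python3 -m crank '[{"x":0,"y":0.004,"z":0,"turn":0,"claw":0.03},{"x":0,"y":0.008,"z":0,"turn":0,"claw":0.03},{"x":0,"y":0.01,"z":0,"turn":0,"claw":0.03},{"x":0,"y":0.01,"z":0,"turn":0,"claw":0.03}]' 30
python3 -m crank '[{"x":0,"y":0.002,"z":0,"turn":0,"claw":0.03},{"x":0,"y":0.002,"z":0,"turn":0,"claw":0.03}]' 30
python3 -m crank '[{"x":0,"y":0.002,"z":0,"turn":0,"claw":0.03},{"x":0,"y":0.002,"z":0,"turn":0,"claw":0.03}]' 30
```

```text
jar [595.26621911 378.43557899  99.        ]
t: 14.48
tcp_pos: [443.9, 308.6, 54.4]
ee_rot: [-1.566, 0.145, -0.153]
ft_force: [0.8, 0.1, -5.1]
grip_width: 33.7
t: 14.65
tcp_pos: [443.8, 308.6, 52.0]
ee_rot: [-1.566, 0.145, -0.153]
ft_force: [-0.6, -0.1, -5.0]
grip_width: 33.6
t: 14.82
tcp_pos: [443.6, 308.5, 49.7]
ee_rot: [-1.566, 0.145, -0.152]
ft_force: [-0.2, -0.3, -5.5]
grip_width: 33.7
```

```bash
for i in 1 2 3; do python3 -m crank '[{"x":0,"y":0.002,"z":0,"turn":0,"claw":0.03},{"x":0,"y":0.002,"z":0,"turn":0,"claw":0.03},{"x":0,"y":0.002,"z":0,"turn":0,"claw":0.03}]' 30 | egrep 'tcp|force'; done
```

```text
tcp_pos: [444.0, 308.7, 48.7]
ft_force: [-1.9, -2.6, 6.0]
tcp_pos: [444.1, 308.7, 48.7]
ft_force: [-7.6, -4.8, 17.6]
tcp_pos: [444.1, 308.7, 48.7]
ft_force: [-7.2, -5.1, 18.7]
```

```bash
python3 -m crank '[{"x":0,"y":-0.0005,"z":0,"turn":0,"claw":0.03},{"x":0,"y":-0.0005,"z":0,"turn":0,"claw":0.03}]' 30 | egrep 'tcp|force'
python3 -m crank '[{"x":0,"y":0,"z":0,"turn":0,"claw":0.04},{"x":0,"y":0,"z":0,"turn":0,"claw":0.05},{"x":0,"y":0,"z":0,"turn":0,"claw":0.06},{"x":0,"y":0,"z":0,"turn":0,"claw":0.088},{"x":0,"y":0,"z":0,"turn":0,"claw":0.088},{"x":0,"y":0,"z":0,"turn":0,"claw":0.088},{"x":0,"y":0,"z":0,"turn":0,"claw":0.088},{"x":0,"y":0,"z":0,"turn":0,"claw":0.088},{"x":0,"y":0,"z":0,"turn":0,"claw":0.088}]' 10
python3 -c "
from h import *;st([443,310,50]);snap(9)
for n,y,x in(('scene',110,140),('top',160,120)):
    i=cv2.imread(f'pics/{n}9.png');cv2.imwrite(f'pics/{n}9z.png',cv2.resize(i[y:y+120,x:x+140],None,fx=5,fy=5,interpolation=cv2.INTER_CUBIC))"
```

```text
tcp_pos: [444.3, 308.8, 49.6]
ft_force: [-0.6, -0.4, -4.4]
t: 16.48
tcp_pos: [444.3, 308.8, 49.6]
ee_rot: [-1.565, 0.143, -0.154]
ft_force: [-1.0, -0.1, -0.5]
grip_width: 87.6
t 16.48 tcp [444.3 308.8  49.6] F [-0.96 -0.13 -0.52] M [-0.04  0.06 -0.01] w 87.6 xang -10.8 down [ 0.007 -0.    -1.   ]
shift mm [-1.5 -0.4  0.9]
```

View pics/scene9z.png

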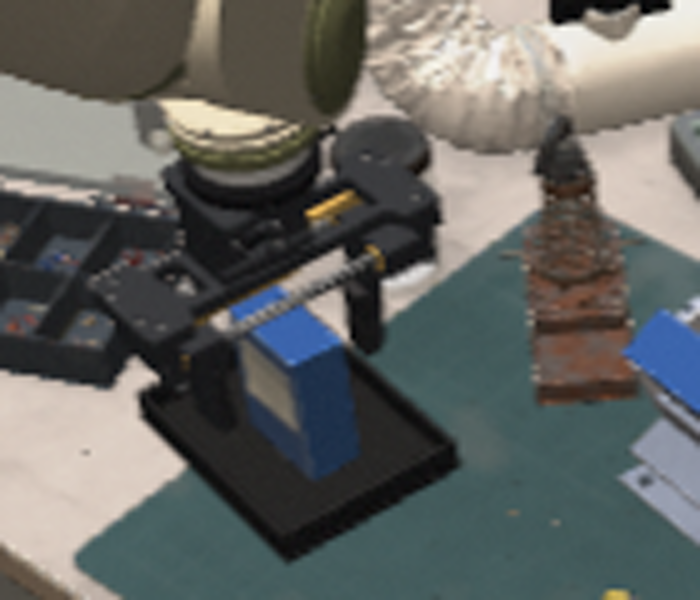

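Released: the carton stands upright in the tray, clear of both fingers. I'm raising the hand straight up, then backing it off so the cameras can see.

```bash
python3 -m crank '[{"x":0,"y":-0.02,"z":0,"turn":0,"claw":0.088},{"x":0,"y":-0.05,"z":0,"turn":0,"claw":0.088},{"x":0,"y":-0.085,"z":0,"turn":0,"claw":0.088},{"x":0,"y":-0.12,"z":0,"turn":0,"claw":0.088},{"x":0,"y":-0.155,"z":0,"turn":0,"claw":0.088},{"x":0,"y":-0.19,"z":0,"turn":0,"claw":0.088},{"x":-0.04,"y":-0.19,"z":0,"turn":0,"claw":0.088},{"x":-0.08,"y":-0.19,"z":0,"turn":0,"claw":0.088},{"x":-0.11,"y":-0.19,"z":0,"turn":0,"claw":0.088},{"x":-0.11,"y":-0.19,"z":0,"turn":0,"claw":0.088},{"x":-0.11,"y":-0.19,"z":0,"turn":0,"claw":0.088},{"x":-0.11,"y":-0.19,"z":0,"turn":0,"claw":0.088},{"x":-0.11,"y":-0.19,"z":0,"turn":0,"claw":0.088}]' 10
python3 -c "
from h import *;st();snap('A')
h=lambda d:cv2.inRange(cv2.cvtColor(d['pixels'],cv2.COLOR_BGR2HSV),(105,120,60),(125,255,255))
for k in('0','A'):
  for n in('top','scene'):
    for c in cv2.findContours(h(load(f'pics/{n}{k}.npz')),0,1)[0]:
      r=cv2.minAreaRect(c)
      if cv2.contourArea(c)>80 and 170<r[0][0]<345: print(k,n,[np.round(v,1) for v in r])
"
```

```text
t: 17.67
tcp_pos: [336.0, 329.3, 238.8]
ee_rot: [-1.565, 0.144, -0.155]
ft_force: [0.4, 0.4, -0.1]
grip_width: 88.5
t 17.67 tcp [336.  329.3 238.8] F [ 0.43  0.41 -0.1 ] M [-0.06  0.05  0.  ] w 88.5 xang -10.9 down [ 0.007 -0.    -1.   ]
0 top [array([325.7, 200.3]), array([24.4, 12.3]), np.float64(10.3)]
0 top [array([294.8, 192.1]), array([24.7, 17.3]), np.float64(9.5)]
0 top [array([263.3, 188.7]), array([24.6, 12.1]), np.float64(8.7)]
0 top [array([300.5, 104.5]), array([11., 15.]), np.float64(90.0)]
0 scene [array([302.1, 199.4]), array([83. , 14.2]), np.float64(37.3)]
A top [array([183.3, 227.9]), array([25.3, 12.7]), np.float64(10.3)]
A top [array([325.7, 200.4]), array([24.6, 12.4]), np.float64(8.5)]
A top [array([263.7, 187.2]), array([25.5, 21.4]), np.float64(10.3)]
A top [array([300.5, 104.5]), array([11., 15.]), np.float64(90.0)]
A scene [array([323.8, 215.4]), array([28.8, 13.6]), np.float64(38.3)]
A scene [array([278.6, 183.7]), array([27.4, 12.3]), np.float64(39.8)]
A scene [array([201.5, 184.7]), array([37.6, 15.9]), np.float64(62.7)]
```

View pics/sceneA.png

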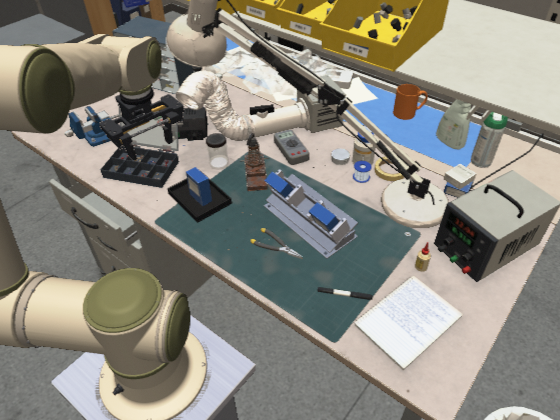

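View pics/topA.png

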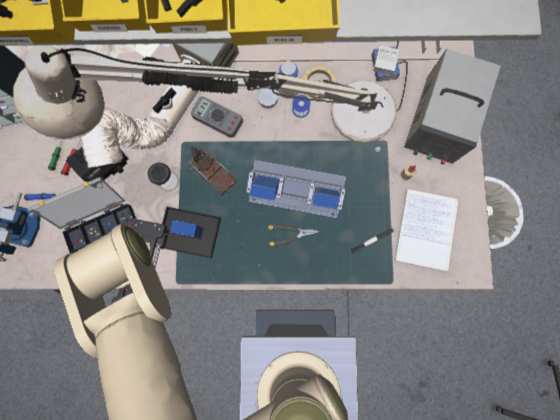

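```bash
python3 -c "
from h import *
a=load('pics/top0.npz')['pixels'];b=load('pics/topA.npz')['pixels']
f=lambda i:cv2.resize(i[155:220,240:350],None,fx=5,fy=5,interpolation=cv2.INTER_CUBIC)
cv2.imwrite('pics/cmp.png',np.vstack([f(a)[:300],f(b)[:300]]))
d=load('pics/topA.npz');p=onz(d,183.3,227.9,94);print('carton top centre',p)
q=p[:2]-[442.8,310.5];c,s=np.cos(np.radians(-11.5)),np.sin(np.radians(-11.5));print('in tray',c*q[0]+s*q[1],-s*q[0]+c*q[1])"
```

```text
carton top centre [444.88315465 306.98104334  94.        ]
in tray 2.7429018301922006 -3.03299832398353
```

View pics/cmp.png

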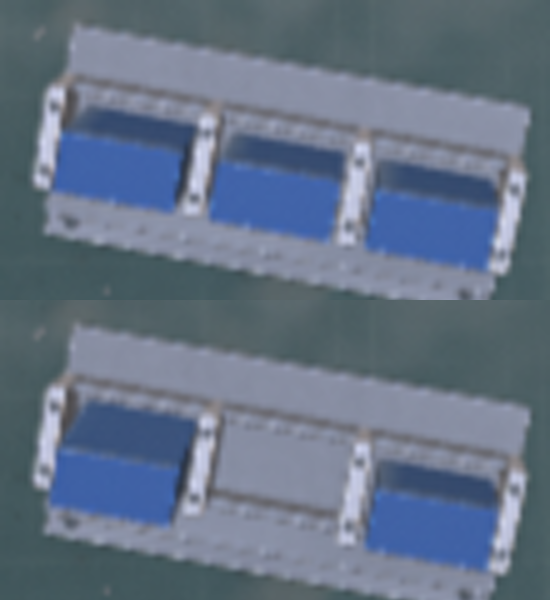

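```bash
python3 -c "
from h import *
a=load('pics/scene0.npz')['pixels'];b=load('pics/sceneA.npz')['pixels']
f=lambda i:cv2.resize(i[160:222,255:345],None,fx=8,fy=8,interpolation=cv2.INTER_CUBIC)[:300,:]
f=lambda i:cv2.resize(i[162:212,258:348],None,fx=6,fy=6,interpolation=cv2.INTER_CUBIC)
cv2.imwrite('pics/cmp2.png',np.vstack([f(a),f(b)]))"
```

```text
(no output)
```

View pics/cmp2.png

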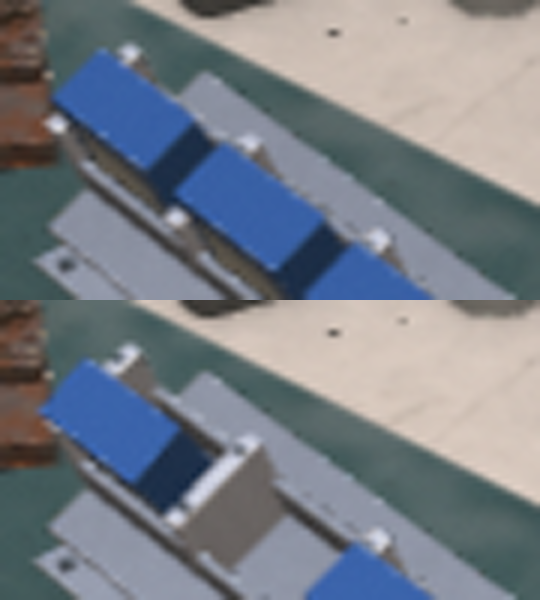

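```bash
python3 -m crank '[{"x":0,"y":0,"z":0,"turn":0,"claw":0.088},{"x":0,"y":0,"z":0,"turn":0,"claw":0.088},{"x":0,"y":0,"z":0,"turn":0,"claw":0.088},{"x":0,"y":0,"z":0,"turn":0,"claw":0.088}]'; python3 -c "
from h import *;snap('B')
for n in('top','scene'):
  a,b=[load(f'pics/{n}{k}.npz')['pixels'].astype(int)[150:260,165:400] for k in 'AB'];print(n,(abs(a-b).max(2)>25).sum())
from plant import manip;print(manip.job_done())"
```

```text
t: 18.1
tcp_pos: [336.0, 329.2, 238.6]
ee_rot: [-1.566, 0.145, -0.154]
ft_force: [-0.3, 0.1, -0.1]
grip_width: 87.8
top 0
scene 0
the job is handed in; nothing more can be done
None
```

The full carton was the middle one. It now stands on its end on the tray floor, released, and I handed the job in at about 18 s; no verdict is reported.

**Weighing:** The left carton read about −1 N, so it is empty, and I put it back in its bay. The middle one read a steady −4.5 N, which made it the full one. The right carton was never touched.

**How it was gripped:** The hand can't tilt, so my first squeeze on the leaning left carton slid off. I then pushed the cartons upright inside their bays before gripping and lifting them.

**Last checks:**
- **Full carton:** it is about 3 mm off the tray's middle in each direction and looks upright in the scene view. I did not measure its angle.
- **Stillness:** the last two sets of pictures, taken before hand-in, showed no change in the tray and rack area, and the hand touched nothing.
- **Other items:** the pliers, marker, jar and flux bottle look where they were, judged by eye from the pictures.

**One difference:** the left carton now leans a little more than at the start. Its top is roughly 5–7 mm nearer the robot, judged from the pictures. It is at rest in its bay, and the bay has only 10 mm of slack, so it should be well within the 20 mm limit.

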